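# Set the lamp box to half light

### The job

Two microscope lamp boxes stand on the lab bench, each with a push-pull filter rod in its front. On the one whose rod ends in a round ball, the rod is pushed all the way in: pull it out to its middle click position, and let go. Leave the other box's rod, the one with the flat crossbar, as it is.

Things in the scene. Friction and masses are not known exactly. Their poses are not given: they have to be found in the camera images.
- ball_rod_center (a point): Centre of the round black plastic ball, 30 mm in diameter, on the end of the level filter rod (8 mm steel) to be set, 68 mm above the bench. Fully in, the ball's centre is 45 mm in front of the case's front face. The point's x axis points along the rod into the case, so the rod is pulled out along -x; y is level across the rod, z up.
- ball_rod (a joint): How far the ball's rod is pulled out, in m; starts near 0. Clicks: 0 (fully in), 0.030 (middle), 0.060 (fully out). A spring detent draws it to the nearest click: leaving the inner one takes up to about 7 N, with the hump at 0.015; let go between 0.017 and 0.043 it is drawn to the middle. Dark rings on the rod: one shows when in, two at the middle, three when out.
- lamp_a: The case of the lamp box with the ball: white metal with a grey front, 170 mm deep (x), 120 mm wide (y), 100 mm high, fixed. Origin: middle of its underside; the front, with the rod at mid-width, faces -x. It stands left or right, turned up to 20 degrees; the other box has the other place. A beaker (56 mm wide, 70 mm high) and a jar stand between the two.
- bar_rod_center (a point): Centre of the flat black crossbar (50 mm across, 12 mm along the rod, 14 mm high) on the rod of the other lamp box, which has the same case, rod height and clicks, and also starts fully in; axes as for the ball. Its rod is to be left as it is.

How it is judged (in metres and radians):
At the end, for the whole second after the job is handed in: The rod with the ball rests at its middle click, 30 mm out, within 10 mm, and is released; the rod with the crossbar is where it was, within 12 mm (value of joint ball_rod between 0.02 and 0.04 m and velocity of joint ball_rod between -0.01 and 0.01 m/s and distance of bar_rod_center from where it was at the start of the episode below 0.012 m); the robot touches nothing.
It fails at once if the crossbar's rod is moved out of its click (over 12 mm) (distance of bar_rod_center from where it was at the start of the episode above 0.012 m).
It also fails if it takes over 29 s, if anything falls off the work surface, if the arm or the gripper's body presses on something with over 40 N, if the wrist force passes 120 N, or if a joint passes its speed limit or range.

### The arm

A 7-joint arm with a two-finger parallel gripper is mounted at the origin on the work surface. World frame = base frame: x ahead of the robot, y to its left, z up, the work surface at z = 0. Lengths are in mm, angles in rad, forces in N, time in s.
With the tool pointing down it reaches from about 400 to 900 mm from the base axis. Payload 5.5 kg.
Tool frame: the origin (TCP) lies on the centre line of the jaws, within the pads' length; the fingertips stand 19 mm ahead of it and the grasp point (between the pads) is the TCP (robot.tips_ahead is the distance from the TCP to the fingertips, in mm); z points along the fingers, x is the direction in which the jaws open and shut, and the axes are right-handed (so a half turn about z gives the same grasp; the last joint's range is limited). The gripper opens to 92 mm and grips with 3 to 60 N. Pads are 19 mm wide; open, the fingers measure 130 mm over their backs; the gripper's body (75 mm by 190 mm) begins 47 mm behind the grasp point.
Start: joints at [1.463, 0.501, -0.427, 1.55, 0.221, 1.138, -0.21], TCP at [235.567, -605.812, 245.729] pointing down, gripper open.
Joint ranges: [-2.88, 2.88], [-0.31, 2.03], [-1.54, 1.56], [0.2, 2.42], [-1.41, 4.55], [0.19, 2.02], [-2.57, 2.57]. Speed limits (rad/s): [2.57, 2.57, 3.14, 3.14, 3.14, 3.14, 3.14].

### API

Orientations are given as [roll, pitch, yaw] about the fixed x, y, z axes, in that order (R = Rz(yaw) Ry(pitch) Rx(roll)).
In Python, from station import status, eyes, robot gives the robot as it stands.
- The arm moves only by the tool drive_tool, never from a script. Its argument "targets" is one flat list of numbers, 6 for each row, row after row: the shift along the world's x, y, z in cm, then the turn, a rotation vector about the world's x, y, z in rad. A call has 1 to 10 rows; each row is the pose to reach, as a shift and turn from the pose commanded when the call began; what a row does not reach only later rows make up. A row lasts 1/12 s, in which the tool goes at most 41.7 mm and 7.16 degrees, less where a joint would pass 70% of its speed; a pose out of reach is approached as far as the arm can. A call with a gripper value outside its range is refused whole. "hand" is the finger opening in cm, from 0 to 9.18, set as the call begins (left out, the last holds). The fingers move at their own pace and stop on an object; the grip force is fixed at half the most. Time passes only in rows, so rows that repeat a pose let the fingers close. It gives the time, the measured TCP pose, the force and the opening at its end, in the units of the state.
- status.get_obs(): the state, without advancing time (a new reading comes with each control period).
- eyes.capture(name): name is "side" or "top"; returns the picture (480x640x3 uint8, blue, green, red); there is no depth.
- eyes.get_calibration(name): a dict with "K" (3x3 intrinsics, pixels), "rvec" (rotation vector, rad) and "tvec" (3), from world to camera coordinates, as OpenCV has them. Camera axes: x right, y down, z forward; pixel columns grow to the right and rows downward; lengths in mm; the calibration is good to about 2 mm. A picture is of the moment at which its call begins. get_calibration takes no time and is no camera call.
- robot.sign_off(): hands the job in, once; it reports no verdict.
The state is a dict: "time_s": time; "joint_positions": joint angles; "joint_velocities": joint speeds; "joint_efforts": joint torques, N m; "tool_pos": TCP position; "tool_rot": TCP orientation; "force": force on the tool from outside, world axes, zero at the start; "ft_torque": the same for the moment, N m; "grip_width": finger opening in mm.
Only numpy, scipy, OpenCV 4.12 (cv2) and the standard library are available. Lean on these libraries where they do the work, as an engineer would, in place of code of your own. Each camera call takes 0.05 s, during which the arm holds its last target.

## Working session

There is one attempt and no reset: what is moved stays moved. The work goes in short steps, Python scripts to look and compute and a tool call to move; the robot and the scene stay as the last step left them, time stands still between calls to the robot, and variables do not carry over. Pictures are saved under pics/ and viewed, and the job is handed in when it is done.

Besides the shell and the picture viewer there is one more tool, called after "Request:" as a command line: name --argument value ..., lists and objects as JSON in quotes. drive_tool: Moves the arm, as the interface text tells. Its arguments: {"type":"object","properties":{"targets":{"type":"array","items":{"type":"number"}},"hand":{"type":"number"}},"required":["targets"]}

```bash
mkdir -p pics; ls; python3 - <<'E'
from station import status, eyes, robot
import cv2
for n in("side","top"):
    cv2.imwrite(f"pics/{n}0.png",eyes.capture(n)); print(n,eyes.get_calibration(n))
o=status.get_obs();print(o)
E
```

```text
pics
side {'K': array([[587.55728986,   0.        , 310.80365497],
       [  0.        , 587.55728986, 236.69893948],
       [  0.        ,   0.        ,   1.        ]]), 'rvec': array([ 2.00592517, -0.79568929,  0.47738257]), 'tvec': array([-432.50279412,  256.95564417,  536.73852174])}
top {'K': array([[463.16434374,   0.        , 323.63826812],
       [  0.        , 463.16434374, 246.28606967],
       [  0.        ,   0.        ,   1.        ]]), 'rvec': array([ 2.21307176, -2.16053815,  0.16065929]), 'tvec': array([-48.74395364, 611.98499834, 707.19140061])}
{'time_s': 0.1, 'joint_positions': array([ 1.4631902 ,  0.50176454, -0.4268286 ,  1.55127644,  0.220795  ,
        1.13830826, -0.21028711]), 'joint_velocities': array([ 0.00164988, -0.00040579, -0.00198908, -0.00091109,  0.00136822,
        0.00053266, -0.00121042]), 'joint_efforts': array([-1.04758501e-02, -5.67881155e+01, -5.83856240e+00, -2.79913223e+01,
       -6.91486546e-02,  2.41942273e-02,  5.28934652e-05]), 'tool_pos': array([ 235.30810196, -605.30522968,  244.80607403]), 'tool_rot': array([-3.14150840e+00,  1.70212516e-03, -1.19992623e+00]), 'force': array([-0.18261345, -0.48612129, -0.11631257]), 'ft_torque': array([0.03803296, 0.00139729, 0.02150755]), 'grip_width': 92.0262623023874}
```

View pics/side0.png

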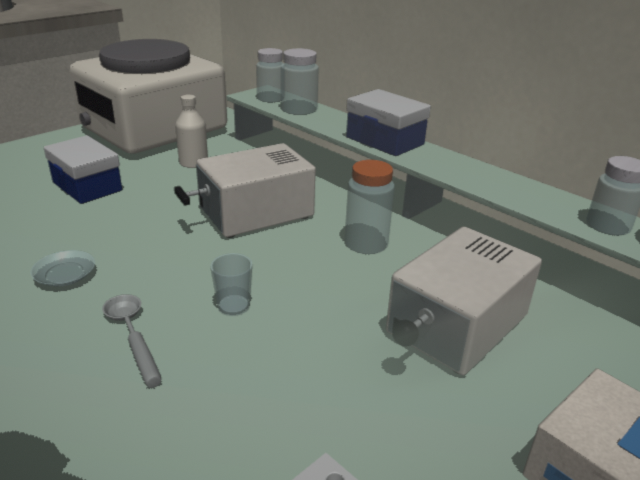

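View pics/top0.png

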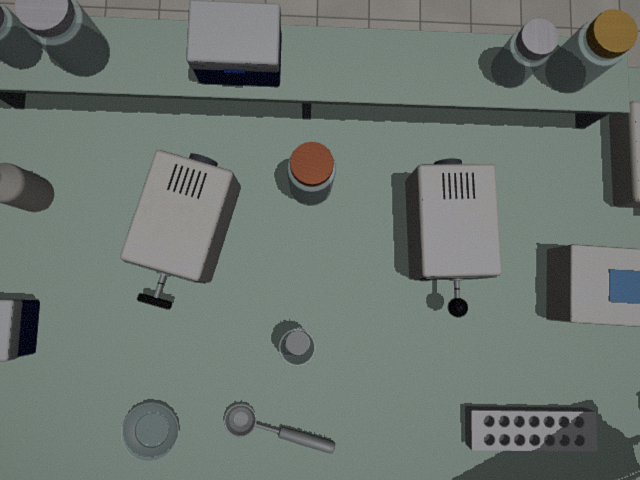

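The top view shows the ball at (458,307) on the right box and the crossbar at (155,300) on the left box. In the side view the ball's position isn't clear, around (420,320), so I'll measure and zoom in there.

```bash
cat > h.py <<'E'
import numpy as np, cv2
from station import status, eyes, robot
def cal(n):
    c=eyes.get_calibration(n); R=cv2.Rodrigues(np.array(c["rvec"]))[0]; return c["K"],R,np.array(c["tvec"]).ravel()
def ray(n,uv):
    K,R,t=cal(n); d=R.T@np.linalg.inv(K)@np.array([uv[0],uv[1],1.]); return -R.T@t,d
def onz(n,uv,z):
    o,d=ray(n,uv); return o+d*(z-o[2])/d[2]
def proj(n,p):
    c=eyes.get_calibration(n); return cv2.projectPoints(np.array([p],float),np.array(c["rvec"]),np.array(c["tvec"]),c["K"],None)[0].ravel()
E
python3 - <<'E'
from h import *
t=cv2.imread("pics/top0.png"); s=cv2.imread("pics/side0.png")
g=t.max(2)
m=(g<32).astype(np.uint8)
n,l,st,ce=cv2.connectedComponentsWithStats(m)
for i in range(1,n):
    if st[i,4]>60: print(st[i],ce[i].round(1))
roi=g[290:325,435:480]
print(proj("side",onz("top",(458,307),68)), onz("top",(458,307),68))
for uv in [(414,278),(499,275),(495,165),(419,168)]: print(onz("top",uv,100).round(1))
print('bar',onz("top",(155,300),75).round(1))
cv2.imwrite("pics/z1.png",np.hstack([cv2.resize(t[250:350,400:520],None,fx=3.3,fy=3.3,interpolation=2)[:330,:396],cv2.resize(s[260:360,370:490],None,fx=3.3,fy=3.3,interpolation=2)[:330,:396]]))
E
```

```text
[ 193   69   87   18 1064] [237.8  77.7]
[  0  92  26  16 308] [13.5 98.6]
[302 103   9  15 110] [306.4 109.9]
[575 112  31  16 284] [586.5 118.9]
[138 294  34  15 251] [154.5 300.7]
[449 298  18  19 262] [457.5 307. ]
[ 18 300  22  56 884] [ 28.3 326.9]
[407.36291964 333.3270693 ] [ 521.85637414 -239.03249254   68.        ]
[ 563.  -163.8  100. ]
[ 570.3 -289.7  100. ]
[ 735.6 -286.6  100. ]
[ 727.1 -171.2  100. ]
bar [522.9 213.3  75. ]
```

View pics/z1.png

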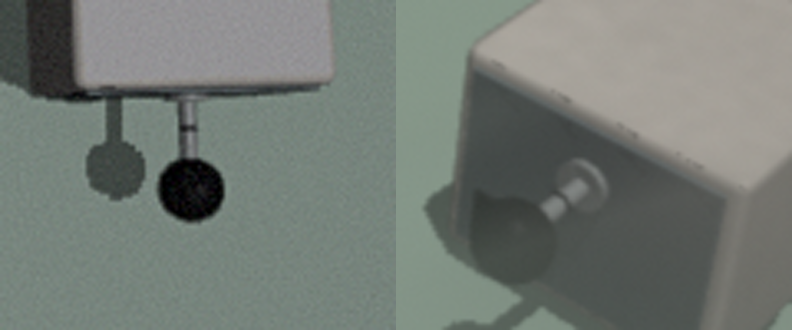

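The ball shows in the right-hand box of the top view at (457.5,307). It is faint in the side view at (405.5,332), and the two agree to about 2 px. Next I'll triangulate it and get the rod direction.

```bash
python3 - <<'E'
from h import *
t=cv2.imread("pics/top0.png").astype(float); g=t.mean(2)
# triangulate ball
A=np.zeros((3,3));b=np.zeros(3)
for n,uv in(("top",(457.5,307)),("side",(405.5,331.8))):
    o,d=ray(n,uv); d/=np.linalg.norm(d); P=np.eye(3)-np.outer(d,d); A+=P;b+=P@o
p=np.linalg.solve(A,b); print("tri",p, proj("top",p),proj("side",p))
# box top
m=((g>125)).astype(np.uint8); m[:140]=0; m[300:]=0; m[:,:380]=0; m[:,520:]=0
m=cv2.morphologyEx(m,cv2.MORPH_CLOSE,np.ones((9,9)))
c=max(cv2.findContours(m,cv2.RETR_EXTERNAL,cv2.CHAIN_APPROX_NONE)[0],key=cv2.contourArea)
w=np.array([onz("top",q[0],100)[:2] for q in c],np.float32)
print(cv2.minAreaRect(w), cv2.boundingRect(c))
# rod centreline rows 284..296
for r in range(282,298,2):
    row=g[r,445:472]; bg=np.median(row); ww=np.clip(row-bg-8,0,None); print(r,(ww*np.arange(445,472)).sum()/max(ww.sum(),1e-6),end=' ')
    
E
```

```text
tri [ 521.44271973 -237.26884425   69.49804051] [457.18189466 307.27638307] [406.05586742 331.72809977]
((653.571533203125, -219.26950073242188), (242.12368774414062, 212.0302734375), 0.5158612132072449) (380, 140, 140, 160)
282 0.0 284 457.0 286 457.0 288 0.0 290 0.0 292 457.0 294 0.0 296 0.0
```

```bash
python3 - <<'E'
from h import *
t=cv2.imread("pics/top0.png").astype(float); g=t.mean(2)
d=cv2.GaussianBlur(t[:,:,2]-t[:,:,1],(3,3),0)
print(t[220,460],t[350,500])
m=((d>-6)&(g>120)).astype(np.uint8); m[:140]=0; m[300:]=0; m[:,:390]=0; m[:,520:]=0
m=cv2.morphologyEx(m,cv2.MORPH_CLOSE,np.ones((9,9)));m=cv2.morphologyEx(m,cv2.MORPH_OPEN,np.ones((15,15)))
c=max(cv2.findContours(m,cv2.RETR_EXTERNAL,cv2.CHAIN_APPROX_NONE)[0],key=cv2.contourArea)
w=np.array([onz("top",q[0],100)[:2] for q in c],np.float32)
print(cv2.minAreaRect(w), cv2.boundingRect(c))
pts=c[:,0]
x0,y0,W,H=cv2.boundingRect(c)
for nm,sel in (("front",(pts[:,1]>y0+H-8)&(pts[:,0]>x0+12)&(pts[:,0]<x0+W-12)),("left",(pts[:,0]<x0+15)&(pts[:,1]>y0+15)&(pts[:,1]<y0+H-15)),("right",(pts[:,0]>x0+W-15)&(pts[:,1]>y0+15)&(pts[:,1]<y0+H-15))):
    v=cv2.fitLine(w[sel],cv2.DIST_HUBER,0,.01,.01).ravel(); a=np.degrees(np.arctan2(v[1],v[0])); print(nm,a,v[2:])
print((g[282:298:2,450:466]).astype(int))
E
```

```text
[145. 142. 142.] [120. 127. 115.]
((651.5553588867188, -232.44171142578125), (164.93577575683594, 115.4468994140625), 2.324413776397705) (420, 165, 81, 111)
front -87.18587 [ 569.65326 -230.98085]
left 2.1274624 [ 644.293   -175.76244]
right 2.5428188 [ 651.377 -289.295]
[[126 129 127 107  60  80 111 131 106 103 126 127 126 123 129 126]
 [130 129 129 111  57  74 101 134 110 109 125 128 125 124 125 127]
 [127 125 126 133  61  74 104 138 119 101 122 127 124 126 127 127]
 [124 125 131 131  50  29  43  59  50  78 123 128 125 124 126 127]
 [129 124 130 129  74  71  93 127 112 101 127 128 126 127 121 128]
 [126 124 127 127  70  63  90 134 115 103 121 127 128 124 127 124]
 [123 127 126 126  87  71  87 117 115 105 125 129 124 128 120 127]
 [125 126 131 126  86  63  90 123 120 107 125 121 124 123 129 125]]
```

The box yaw is 2.4° and its centre line passes through the measured ball. The front face minus 45 mm gives x=521.6, which matches the 521.5 measured. The target is TCP (521.5, -238, 70) with tool yaw -1.529, so first I travel high while turning -0.33.

Request:
drive_tool --targets '[2, 2.5, 0, 0, 0, -0.05, 5, 6.4, 0, 0, 0, -0.12, 8, 10.3, 0, 0, 0, -0.2, 11, 14.2, 0, 0, 0, -0.28, 14, 18, 0, 0, 0, -0.33, 17, 21.9, 0, 0, 0, -0.33, 20, 25.7, 0, 0, 0, -0.33, 23, 29.6, 0, 0, 0, -0.33, 26, 33.5, 0, 0, 0, -0.33, 28.0, 36.0, 0, 0, 0, -0.33]' --hand 9.1

```text
time_s: 0.93
tool_pos: [485.9, -282.6, 245.5]
tool_rot: [3.141, 0.0, -1.53]
force: [0.0, -0.6, -0.5]
grip_width: 91.0
```

Request:
drive_tool --targets '[0.3, 0.4, 0, 0, 0, 0, 0.6, 0.8, -2, 0, 0, 0, 0.6, 0.8, -5, 0, 0, 0, 0.6, 0.8, -8, 0, 0, 0, 0.6, 0.8, -10, 0, 0, 0, 0.6, 0.8, -10, 0, 0, 0, 0.6, 0.8, -10, 0, 0, 0]'

```text
time_s: 1.52
tool_pos: [490.4, -275.9, 144.7]
tool_rot: [3.139, 0.002, -1.53]
force: [0.3, 0.0, 0.6]
grip_width: 91.0
```

```bash
python3 - <<'E'
from h import *
o=status.get_obs(); print(o["time_s"],o["tool_pos"],o["tool_rot"],o["joint_positions"])
for n in("side","top"): cv2.imwrite(f"pics/{n}1.png",eyes.capture(n))
E
```

```text
1.5167 [ 490.35390946 -275.94269152  144.68998681] [ 3.13904745e+00  2.08630103e-03 -1.52985245e+00] [ 0.84680405  0.48245902 -0.48404093  1.85518247  0.28394138  0.87577135
 -1.30437887]
```

View pics/side1.png

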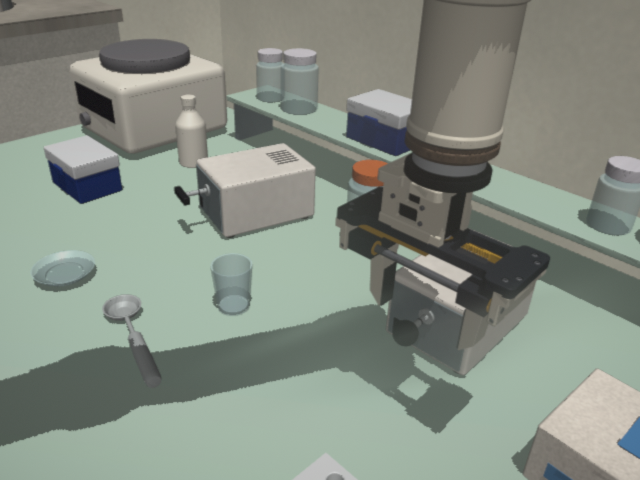

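View pics/top1.png

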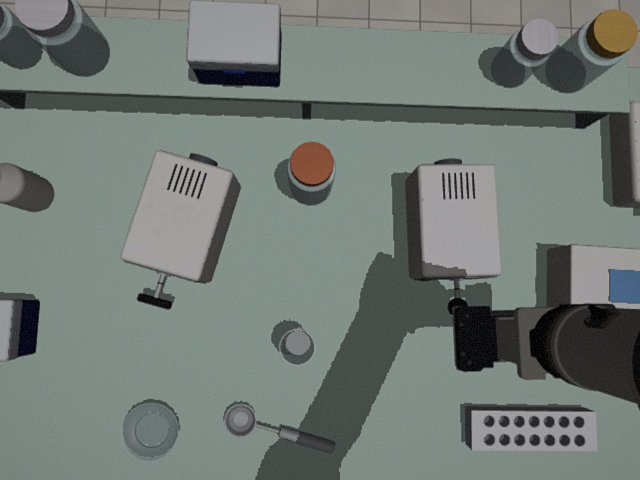

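The side view shows the open jaws short of the ball at (405,330). The first call ended about 30 and 38 mm short, so I'll shift x +3.1 and y +3.8 cm, then descend.

Request:
drive_tool --targets '[1, 1.2, 0, 0, 0, 0, 2, 2.5, 0, 0, 0, 0, 3.1, 3.8, 0, 0, 0, 0, 3.1, 3.8, 0, 0, 0, 0, 3.1, 3.8, 0, 0, 0, 0]'

```text
time_s: 2.03
tool_pos: [523.9, -238.1, 147.6]
tool_rot: [-3.139, -0.001, -1.528]
force: [-0.5, -0.6, -1.1]
grip_width: 91.0
```

```bash
python3 - <<'E'
from h import *
o=status.get_obs(); print(o["time_s"],o["tool_pos"],o["tool_rot"])
for n in("side","top"): cv2.imwrite(f"pics/{n}2.png",eyes.capture(n)[150:450,300:640])
E
```

```text
2.0333 [ 523.89000924 -238.10136629  147.55937244] [-3.13874492e+00 -1.39351895e-03 -1.52778960e+00]
```

View pics/side2.png

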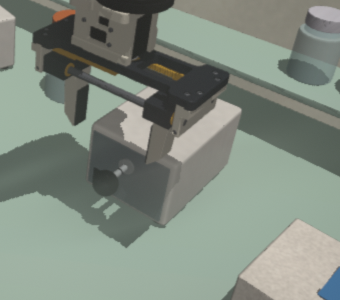

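The jaws now straddle the ball, which is at (105,183) in this crop. Descending.

Request:
drive_tool --targets '[0, 0, -1.5, 0, 0, 0, 0, 0, -3.5, 0, 0, 0, 0, 0, -5.5, 0, 0, 0, 0, 0, -7, 0, 0, 0, 0, 0, -7.5, 0, 0, 0, 0, 0, -7.5, 0, 0, 0, 0, 0, -7.5, 0, 0, 0]'

```text
time_s: 2.72
tool_pos: [522.3, -239.3, 71.2]
tool_rot: [-3.141, -0.0, -1.531]
force: [0.3, 0.4, 0.3]
grip_width: 90.8
```

```bash
python3 - <<'E'
from h import *
for n in("side","top"): cv2.imwrite(f"pics/{n}3.png",cv2.resize(eyes.capture(n)[220:420,340:540],None,fx=2,fy=2))
o=status.get_obs(); print(o["time_s"],o["tool_pos"],o["tool_rot"],o["force"])
E
```

```text
2.8167 [ 523.14196941 -239.1682158    71.9969304 ] [-3.13974661e+00 -1.11980706e-03 -1.53050273e+00] [ 0.12886633 -0.85391599  0.32188369]
```

View pics/side3.png

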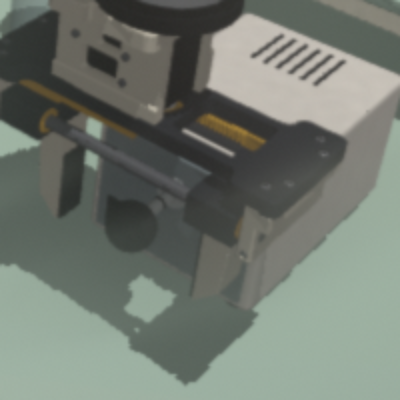

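View pics/top3.png

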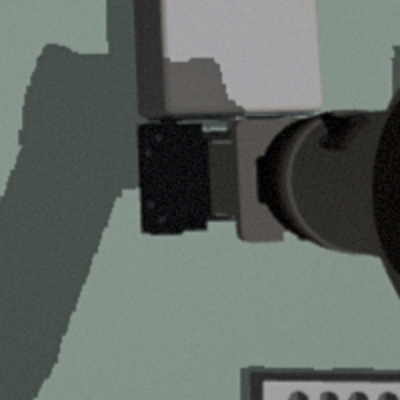

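The ball sits between the fingers. Shifting down 2 mm and closing.

Request:
drive_tool --targets '[-0.1, 0.1, -0.2, 0, 0, 0, -0.1, 0.1, -0.2, 0, 0, 0, -0.1, 0.1, -0.2, 0, 0, 0, -0.1, 0.1, -0.2, 0, 0, 0, -0.1, 0.1, -0.2, 0, 0, 0, -0.1, 0.1, -0.2, 0, 0, 0, -0.1, 0.1, -0.2, 0, 0, 0, -0.1, 0.1, -0.2, 0, 0, 0, -0.1, 0.1, -0.2, 0, 0, 0, -0.1, 0.1, -0.2, 0, 0, 0]' --hand 1.0

```text
time_s: 3.65
tool_pos: [521.3, -237.4, 68.7]
tool_rot: [3.142, 0.0, -1.53]
force: [-0.2, 1.4, 0.8]
grip_width: 28.9
```

Gripped at 28.9 mm, against a 30 mm ball. Pulling 30 mm along the rod.

Request:
drive_tool --targets '[-0.3, -0.01, 0, 0, 0, 0, -0.7, -0.03, 0, 0, 0, 0, -1.1, -0.05, 0, 0, 0, 0, -1.5, -0.06, 0, 0, 0, 0, -1.9, -0.08, 0, 0, 0, 0, -2.3, -0.1, 0, 0, 0, 0, -2.7, -0.12, 0, 0, 0, 0, -3.0, -0.13, 0, 0, 0, 0, -3.0, -0.13, 0, 0, 0, 0, -3.0, -0.13, 0, 0, 0, 0]'

```text
time_s: 4.48
tool_pos: [491.0, -238.7, 68.7]
tool_rot: [3.141, 0.0, -1.53]
force: [1.3, 0.1, -0.8]
grip_width: 28.6
```

```bash
python3 - <<'E'
from h import *
for n in("side","top"): cv2.imwrite(f"pics/{n}4.png",cv2.resize(eyes.capture(n)[220:420,340:540],None,fx=2,fy=2))
o=status.get_obs(); print(o["time_s"],o["tool_pos"],o["tool_rot"],o["force"],o["grip_width"])
E
```

```text
4.5833 [ 491.1815357  -238.65856928   68.67723362] [ 3.14120436e+00  1.56902943e-04 -1.53001875e+00] [-0.11598069  0.0590471  -0.29744052] 28.199895135710094
```

View pics/side4.png

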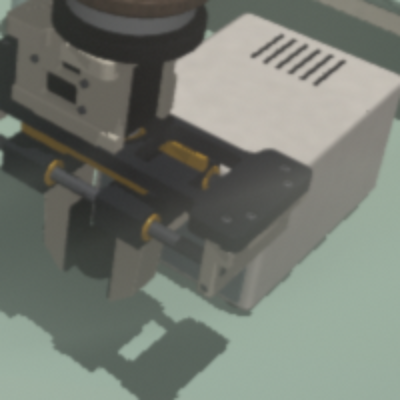

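View pics/top4.png

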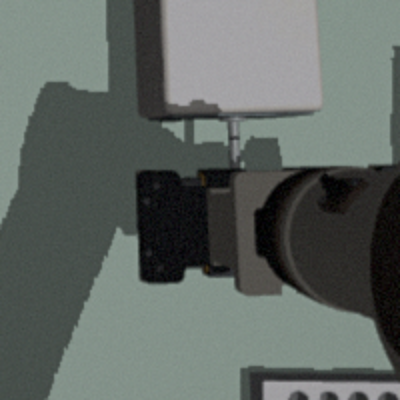

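The ball is in the jaws at about (95,250) in the side crop, and the rod shows longer in the top view. The force is near zero, so the rod is resting in a click. Opening, then lifting.

Request:
drive_tool --targets '[0, 0, 0, 0, 0, 0, 0, 0, 0, 0, 0, 0, 0, 0, 0, 0, 0, 0, 0, 0, 0, 0, 0, 0, 0, 0, 0, 0, 0, 0, 0, 0, 0, 0, 0, 0, 0, 0, 0, 0, 0, 0, 0, 0, 0, 0, 0, 0]' --hand 9.0

```text
time_s: 5.25
tool_pos: [491.3, -238.8, 68.7]
tool_rot: [-3.142, -0.0, -1.53]
force: [0.3, -1.2, -0.2]
grip_width: 77.0
```

Request:
drive_tool --targets '[0, 0, 1, 0, 0, 0, 0, 0, 3, 0, 0, 0, 0, 0, 6, 0, 0, 0, 0, 0, 9, 0, 0, 0, 0, 0, 12, 0, 0, 0, -1, -1, 14, 0, 0, 0, -3, -3, 15, 0, 0, 0, -6, -5, 15, 0, 0, 0, -9, -8, 15, 0, 0, 0, -12, -11, 15, 0, 0, 0]'

```text
time_s: 6.08
tool_pos: [371.7, -348.0, 220.1]
tool_rot: [-3.141, -0.001, -1.528]
force: [0.8, -0.9, -0.7]
grip_width: 90.1
```

Request:
drive_tool --targets '[-1, -2, 0, 0, 0, 0, -1, -4, 0, 0, 0, 0, -1, -6, 0, 0, 0, 0, -1, -6, 0, 0, 0, 0, -1, -6, 0, 0, 0, 0, -1, -6, 0, 0, 0, 0]'

```text
time_s: 6.58
tool_pos: [362.7, -406.7, 219.0]
tool_rot: [-3.141, 0.001, -1.529]
force: [1.0, 0.9, -0.2]
grip_width: 89.8
```

```bash
python3 - <<'E'
from h import *
im={n:eyes.capture(n) for n in("side","top")}
for n in im: cv2.imwrite(f"pics/{n}5.png",im[n])
o=status.get_obs(); print(o["time_s"],o["tool_pos"],o["force"],o["grip_width"])
m=(im["top"].max(2)<32).astype(np.uint8)
n,l,st,ce=cv2.connectedComponentsWithStats(m)
for i in range(1,n):
    if 60<st[i,4]<400: print(st[i],ce[i].round(1),onz("top",ce[i],68).round(1))
cv2.imwrite("pics/z5.png",np.hstack([cv2.resize(im["top"][250:350,400:520],None,fx=3.3,fy=3.3,interpolation=2),cv2.resize(im["side"][260:360,370:490],None,fx=3.3,fy=3.3,interpolation=2)]))
E
```

```text
6.6833 [ 362.89950458 -406.33333765  218.93945282] [ 0.0470729  -0.41843036  0.14624353] 89.99550348538685
[  0  92  26  16 304] [13.5 98.6] [823.8 446.9  68. ]
[302 103   9  15  99] [306.4 110.4] [822.8  -1.   68. ]
[575 113  33  15 280] [586.6 118.9] [ 826.4 -451.3   68. ]
[138 294  34  14 251] [154.4 300.6] [521.8 216.4  68. ]
[449 318  20  19 280] [458.4 327.3] [ 491.4 -239.4   68. ]
```

View pics/z5.png

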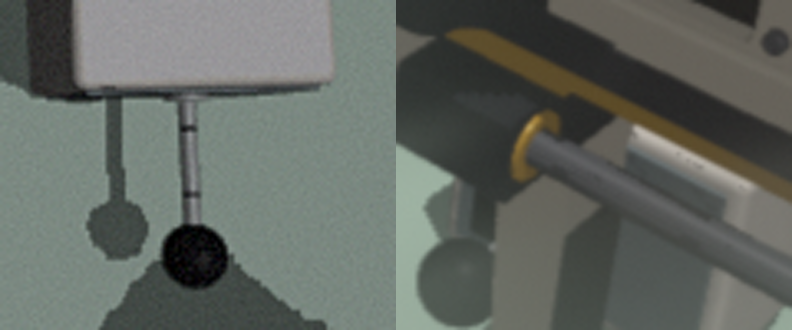

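View pics/top5.png

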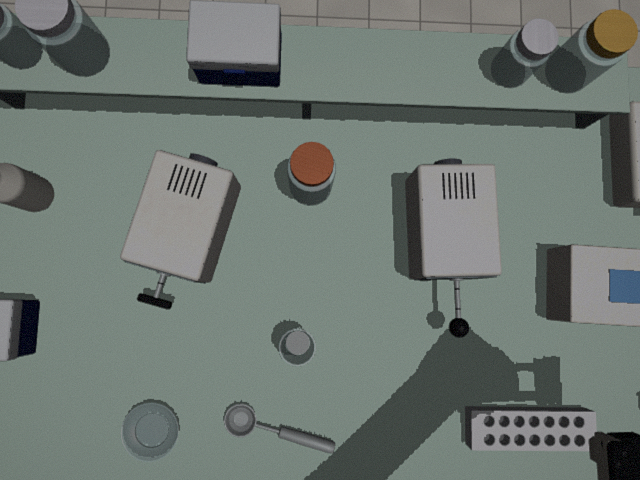

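Two rings show on the rod. The ball moved from (457.5,307) to (458.4,327.3), which is 30.5 mm out. The crossbar is still at (154.4,300.6), and the gripper is clear with no force on it.

```bash
python3 -c "
from station import robot
print(robot.sign_off())"
```

```text
the job is handed in; nothing more can be done
None
```

I pulled the ball-ended rod out to its middle click, let it go, and moved the arm clear before handing the job in at about 6.7 s.

- **Ball rod:** the last top view shows two rings on the rod, as expected at the middle click. The ball's centre moved about 30.5 mm, from x ≈ 522 to x ≈ 491 mm.
- **Crossbar rod:** it is where it was, within 0.1 px in the top view.
- **Arm:** it stands at z ≈ 219 mm with the gripper open, and the measured force is about 0 N.

Two readings were slightly off, with no effect on the result:
- My first travel move ended about 30 mm short in x and 38 mm short in y, and I corrected it before descending.
- The grip width on the 30 mm ball read 28.9 mm, then 28.2 mm.

In the last side view the gripper hid most of the rod, so the ring count comes from the top view alone.

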